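Pack the canvas-stretching kit into its foam-cut tray

TASK

Pack the stretching kit: lay the canvas pliers in their own cut-out in the foam tray, and lay the case that is full of tacks in its cut-out, each fully down and flat in its pocket. The two mint-lidded cases lying on the white sheet look the same and only one is full, so judge them by weight; the empty one stays flat on the desk outside the tray. Lay the things in rather than dropping or forcing them, and do not disturb the wedges in the tray or the eraser and loupe beside it.

Things in the scene. Friction and masses are not known exactly. Their poses are not given: they have to be found in the camera images.
- kit_tray: wooden tray with dark foam, 212 (x) x 272 (y) mm, fixed to the desk; origin: centre of its underside, z up. Rim 8 mm wide, 19 mm high; foam top at 16 mm, grey pocket floors at 6 mm, edges with 2 mm lead-in. A finger channel, floor also at 6 mm, crosses the whole tray along x at tray y = 4 to 40 mm, so that fingers can go down beside pliers and case. Two small pockets hold wedges.
- pliers_pocket (a point): point on the floor of the pliers' cut-out where the pliers' origin belongs, at tray (-55, 0, 6) mm; axes as the tray's: jaws towards -y, handles towards +y. The cut-out follows the outline of the pliers with about 2.5 mm to spare all round and a foam tongue between the handles: they go in only this way round.
- case_pocket (a point): on the floor of the case's cut-out, where the centre of its underside belongs, at tray (44, 22, 6) mm, axes as the tray's. The cut-out is 65 (x) x 107 (y) mm, 2.5 mm to spare each side; the case may lie either way round, its long side along the tray's y.
- canvas_pliers: rigid pliers, black handles, metal jaws, 62 x 225 x 20 mm, 0.42 kg, lying flat; origin: centre of the outline at the underside, z up; jaws at -y, handles at +y. Neck 23 wide (y -91 to -24; z 4 to 16), handles together 37 mm wide at y -9, 51 at y +22, 61 at y +60 to +90, 18 mm high. Centre of mass y +10. Good grasp: across both handles at y +22, which comes over the tray's finger channel.
- case_a: plastic case, mint lid, white base, 60 x 102 x 19 mm, long side along its y; origin: centre of its underside, z up. case_a and case_b look alike: one is full of tacks (0.34 to 0.46 kg), the other empty (0.04 to 0.06 kg); their places swap, only the weight tells. The lid is fixed. (A similar case on a black book at the far back is not part of the job.)
- case_b: plastic case, mint lid, white base, 60 x 102 x 19 mm, long side along its y; origin: centre of its underside, z up. case_a and case_b look alike: one is full of tacks (0.34 to 0.46 kg), the other empty (0.04 to 0.06 kg); their places swap, only the weight tells. The lid is fixed. (A similar case on a black book at the far back is not part of the job.)
- wedge_long: flat wooden wedge, 24 x 60 x 9 mm, lying in its pocket in the tray at tray (44, -78) mm; leave it there; origin: centre of its underside
- wedge_short: flat wooden wedge, 24 x 46 x 9 mm, lying in its pocket in the tray at tray (44, 102) mm; leave it there; origin: centre of its underside
- block_eraser: white block eraser in a paper sleeve, 23 x 58 x 13 mm; it stands near the work and is to be left alone; origin: centre of its underside
- loupe: black stand loupe, 47 mm across, 32 mm high; it stands near the work and is to be left alone; origin: centre of its underside
There are look-alikes about, which are no part of the job. What is shaped like the case_a but brown is not meant.

How it is judged:
At the end, for the whole second after the job is handed in: Pliers and one case lie flat in their pockets: origin within 6 mm of the pocket point from above, underside within 3 mm of the floor, in line with the tray to 0.06 rad (case 0.08). That case weighs on the tray with over 2 N (the full one); the other lies flat on the desk. All released, at rest (horizontal distance between canvas_pliers and pliers_pocket below 0.006 m and z of canvas_pliers in the frame of pliers_pocket below 0.003 m and angle between the y axis of canvas_pliers and the y axis of kit_tray, either way round below 0.06 rad and angle between each of canvas_pliers, case_a, case_b's own z axis and vertical below 0.06 rad and linear speed of each of canvas_pliers, case_a, case_b below 0.02 m/s and ((horizontal distance between case_a and case_pocket below 0.006 m and z of case_a in the frame of case_pocket below 0.003 m and angle between the y axis of case_a and the y axis of kit_tray, either way round below 0.08 rad and contact force between case_a and kit_tray above 2 N and height (world z) of case_b below 0.003 m) or (horizontal distance between case_b and case_pocket below 0.006 m and z of case_b in the frame of case_pocket below 0.003 m and angle between the y axis of case_b and the y axis of kit_tray, either way round below 0.08 rad and contact force between case_b and kit_tray above 2 N and height (world z) of case_a below 0.003 m))); the robot touches nothing.
It fails at once if the pliers or a case are dropped into the tray (faster than 0.6 m/s within 30 mm of the place in the pocket) ((distance between canvas_pliers and pliers_pocket below 0.03 m and linear speed of canvas_pliers above 0.6 m/s) or (distance between case_a and case_pocket below 0.03 m and linear speed of case_a above 0.6 m/s) or (distance between case_b and case_pocket below 0.03 m and linear speed of case_b above 0.6 m/s)).
It fails at once if the pliers or a case are forced against the tray with more than 80 N (contact force between any of canvas_pliers, case_a, case_b and kit_tray above 80 N).
It fails at once if a wedge is moved by more than 15 mm from its place in the tray (distance of any of wedge_long, wedge_short from where it was at the start of the episode above 0.015 m).
It fails at once if the eraser or the loupe is moved by more than 20 mm (distance of any of block_eraser, loupe from where it was at the start of the episode above 0.02 m).
It also fails if it takes over 70 s, if anything falls off the work surface, if the arm or the gripper's body presses on something with over 40 N, if the wrist force passes 120 N, or if a joint passes its speed limit or range.

ROBOT

A 7-joint arm with a two-finger parallel gripper is mounted at the origin on a cart in front of the work surface, level with it; the furniture and walls round the work are solid. World frame = base frame: x ahead of the robot, y to its left, z up, the work surface at z = 0. Lengths are in m, angles in rad, forces in N, time in s.
With the tool pointing down it reaches from about 0.35 to 0.9 m from the base axis. Payload 7.2 kg.
Tool frame: the origin (TCP) lies midway between the tips of the shut fingers; the grasp point (between the pads) lies 19 mm behind it; z points along the fingers, y is the line along which they close (so a half turn about z gives the same grasp; the last joint's range is limited). The gripper opens to 85 mm and grips with 20 to 120 N. Pads are 22 mm wide; open, the fingers measure 114 mm over their backs; the gripper's body (76 mm by 85 mm) begins 54 mm behind the grasp point. The pads swing forward as they close: fully open they stand 13 mm farther back than shut.
Start: joints at [-1.185, 0.411, -0.013, 1.596, 0.006, 1.134, -0.082], TCP at [0.274, 0.562, 0.231] pointing down, gripper open.
Joint ranges: [-2.95, 2.95], [-0.29, 1.99], [-1.47, 1.44], [0.14, 2.54], [-1.03, 4.17], [0.13, 1.85], [-2.86, 2.86]. Speed limits (rad/s): [2.39, 2.39, 3.01, 3.01, 3.14, 3.14, 3.14].

INTERFACE

Orientations are given as a unit quaternion [x, y, z, w].
In Python, from cell import r gives the robot as it stands. The module is installed in compiled form; this text tells all that it offers.
- The arm moves only by the tool send_rows, never from a script. Its argument "commands" is a list of rows, each a list of 3 entries, a list of its own where there are three numbers: the finger opening in cm, from 0 to 8.54, then the shift along the world's x, y, z in cm, then the turn about the world's z in degrees. In form: [[jaw, [tx, ty, tz], twist], ...]. A call has 1 to 10 rows; each row shifts and turns the commanded pose from where the row before left it; what a row does not reach is not made up. A row lasts 1/10 s, in which the tool goes at most 50 mm and 8.59 degrees, less where a joint would pass 70% of its speed; a pose out of reach is approached as far as the arm can. A call with a gripper value outside its range is refused whole. The fingers move at their own pace and stop on an object; "newtons" is the grip in N (left out, the last holds). Time passes only in rows, so rows that do not move let the fingers close. It gives the time, the measured TCP pose, the force, the opening and the grip force at its end, in the units of the state.
- r.read_state(): the state, without advancing time (a new reading comes with each control period).
- r.read_camera(name): name is "side" or "top" or "wrist"; returns (picture, depth): 384x512x3 uint8, red, green, blue; 384x512 float32, m along the optical axis (not along the pixel's ray), 0 where there is no reading.
- r.calibration(name): a dict with "mtx" (3x3 intrinsics, pixels), "T" (4x4, takes a point from camera to world coordinates). Camera axes: x right, y up, looking along -z (the intrinsics and any distortion apply to the point x, -y, -z); pixel columns grow to the right and rows downward; lengths in m; the calibration is good to about 2 mm. A picture is of the moment at which its call begins: read the wrist's pose just before it. calibration takes no time and is no camera call; for the wrist camera it gives the pose at the moment of the call.
- r.finish_job(): hands the job in; it is judged then, once.
Trained networks look in the newest picture that a camera, given by its name, has taken for a name from the list of things; names that differ only in an ending like _2 or _b are one class to them, and where a whole thing is asked for, a point or a joint stands for the part that bears it (a point fixed in the world has none). Each returns a list of dicts, best first, with "confidence" (0 to 1); they miss things now and then, are a little off and sometimes report something else, mostly with a low value. They report only what shows in the picture. A call takes as long as a camera call. They do not tell look-alikes from the thing itself.
- r.look_for(camera, target): "box" ([left, top, right, bottom] in pixels, round what is visible of it).
- r.silhouettes(camera, target): "pixels" (384x512 bool, what is visible of it) and "box" ([left, top, right, bottom] in pixels, round what is visible of it).
The state is a dict: "clock": time; "qpos": joint angles; "qd": joint speeds; "joint_torque": joint torques, N m; "eef_pos": TCP position; "tcp_rot": TCP orientation; "wrist_force": force on the tool from outside, world axes, zero at the start; "ft_torque": the same for the moment, N m; "opening": finger opening in m; "grasp_force": force on a finger pad.
Only numpy, scipy, OpenCV 4.12 (cv2) and the standard library are available. Lean on these libraries where they do the work, as an engineer would, in place of code of your own. Each camera call takes 0.05 s, during which the arm holds its last target. There are 200 camera calls.

## Working session

There is one attempt and no reset: what is moved stays moved. The work goes in short steps, Python scripts to look and compute and a tool call to move; the robot and the scene stay as the last step left them, time stands still between calls to the robot, and variables do not carry over. Pictures are saved under pics/ and viewed, at most 10 in all, crops included, and the job is handed in when it is done.

Besides the shell and the picture viewer there is one more tool, called after "Emit:" by a JSON object that holds its "fn" and its "kwargs". send_rows: Moves the arm, as the interface text tells. Its arguments: {"type":"object","properties":{"commands":{"type":"array"},"newtons":{"type":"number"}},"required":["commands"]}

```bash
mkdir -p pics; cat > h.py <<'E'
import numpy as np, cv2
from cell import r
def cloud(n,depth):
    c=r.calibration(n);K=c["mtx"];T=np.array(c["T"])
    v,u=np.mgrid[:384,:512]
    x=(u-K[0][2])/K[0][0]*depth; y=(v-K[1][2])/K[1][1]*depth
    P=np.stack([x,-y,-depth,np.ones_like(depth)],-1)@T.T
    return P[...,:3]
E
python3 - <<'E'
from h import *
s=r.read_state();print(s)
for n in("top","side"):
    im,d=r.read_camera(n);cv2.imwrite(f"pics/{n}.png",im[...,::-1]);P=cloud(n,d);np.save(n,P)
    c=r.calibration(n);print(n,c["T"])
    for t in("canvas_pliers","case_a","kit_tray","wedge_long","block_eraser","loupe"):
        for q in r.silhouettes(n,t)[:4]:
            m=q["pixels"]&(d>0);p=P[m]
            if len(p)<20: continue
            rect=cv2.minAreaRect((p[:,:2]*1000).astype(np.float32))
            print(t,round(q["confidence"],2),q["box"],"rect",np.round(rect[0]),np.round(rect[1]),round(rect[2],1),"z",np.percentile(p[:,2],[5,50,95]).round(3))
E
```

```text
{'clock': 0.0, 'qpos': array([-1.1852215 ,  0.41186837, -0.0127345 ,  1.59704275,  0.00559251,
        1.13430809, -0.08220377]), 'qd': array([-5.70997588e-04, -1.06232210e-03, -7.89997135e-04, -4.30624827e-04,
       -9.12020393e-05,  6.38764514e-04,  4.78541079e-04]), 'joint_torque': array([-4.00329191e-04, -6.00615978e+01,  6.81980420e-01, -2.99402261e+01,
        1.37369789e-02,  1.07461805e-02,  4.79158686e-06]), 'eef_pos': array([0.27378139, 0.56129082, 0.23047313]), 'tcp_rot': array([ 2.24927075e-01,  9.74375276e-01, -7.84641920e-04, -1.31182280e-04]), 'wrist_force': array([-0.40810835, -0.17672789,  0.19308119]), 'ft_torque': array([ 0.04595017, -0.05696805, -0.03508657]), 'grasp_force': 0.0, 'opening': 0.08534517920681839}
top [[-0.00764493  0.99728254 -0.0732741   0.4541183 ]
 [-0.99956829 -0.00970013 -0.02773349  0.00410415]
 [-0.02836889  0.07303044  0.99692616  1.30288378]
 [ 0.          0.          0.          1.        ]]
canvas_pliers 0.79 [183.0, 224.1, 261.4, 259.2] rect [439. 121.] [ 63. 226.] 18.5 z [0.001 0.016 0.022]
case_a 0.91 [252.4, 248.3, 286.8, 288.6] rect
[... 1539 characters left out ...]
018 0.019]
kit_tray 0.88 [215.1, 140.9, 291.1, 186.1] rect [ 525. -254.] [216. 324.] 1.2 z [0.005 0.015 0.019]
wedge_long 0.52 [229.0, 146.7, 246.4, 153.4] rect [ 570. -314.] [58. 41.] 4.8 z [0.013 0.015 0.016]
wedge_long 0.38 [166.9, 180.1, 188.8, 198.0] rect [742. -60.] [47. 89.] 43.9 z [0.003 0.024 0.032]
wedge_long 0.32 [213.5, 138.4, 290.5, 185.8] rect [ 528. -256.] [214. 327.] 0.4 z [0.004 0.015 0.019]
block_eraser 0.54 [188.7, 259.3, 211.7, 281.9] rect [643. 258.] [24. 59.] 43.3 z [0.003 0.012 0.014]
loupe 0.66 [169.0, 180.3, 185.8, 197.2] rect [727. -45.] [47. 44.] 49.6 z [0.005 0.025 0.032]
loupe 0.27 [188.9, 259.2, 212.1, 280.5] rect [644. 258.] [23. 59.] 44.2 z [0.005 0.012 0.014]
```

```bash
python3 - <<'E'
import cv2
i=cv2.imread("pics/top.png")[110:300,90:430];cv2.imwrite("pics/topc.png",cv2.resize(i,None,fx=2.35,fy=2.35,interpolation=cv2.INTER_CUBIC))
E
```

```text
(no output)
```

View pics/topc.png

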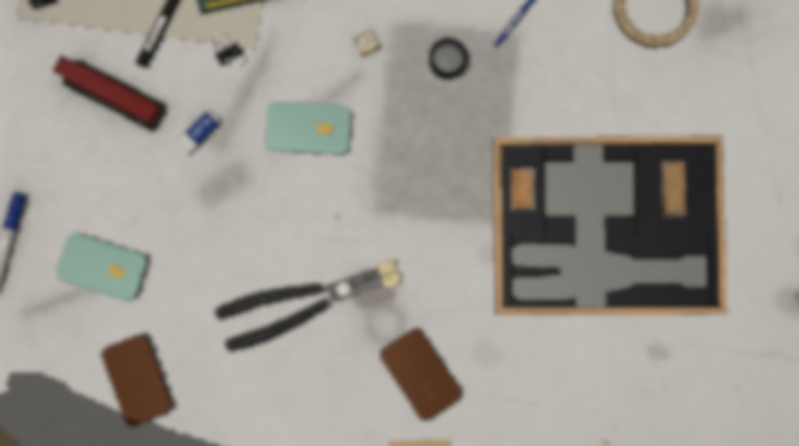

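View pics/side.png

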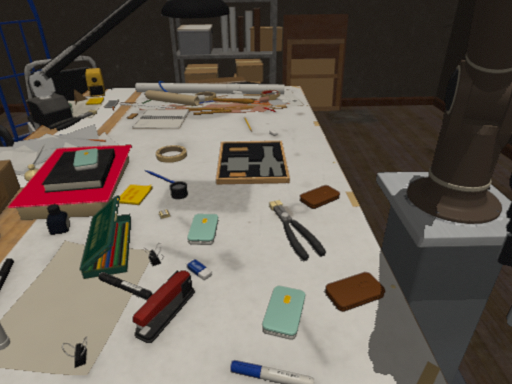

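The top view shows the mint cases at crop pixels (308,128) and (102,266), the pliers at (310,305) with jaws to the right, and the tray at (608,225). The loupe is at (448,57), the eraser at (202,130), and both brown cases are decoys. The side view agrees. I'll go above the nearer mint case first.

Emit:
{"fn": "send_rows", "kwargs": {"commands": [[8.5,[2.06,-1.9,0],-8.18],[8.5,[2.06,-1.9,0],-8.18],[8.5,[2.06,-1.9,0],-8.18],[8.5,[2.06,-1.9,0],-8.18],[8.5,[2.06,-1.9,0],-8.18],[8.5,[2.06,-1.9,0],-8.18],[8.5,[2.06,-1.9,0],-8.18],[8.5,[2.06,-1.9,0],-8.18],[8.5,[2.06,-1.9,0],-8.18],[8.5,[2.06,-1.9,0],-8.18]], "newtons": 60}}

```text
clock: 1.7
eef_pos: [0.4807, 0.371, 0.2315]
tcp_rot: [0.81, 0.587, 0.0, -0.0]
wrist_force: [0.4, 0.6, 0.9]
opening: 0.0848
grasp_force: 0.0
```

```bash
cat >> h.py <<'E'
from scipy.spatial.transform import Rotation as R
def tool():
    s=r.read_state();y=R.from_quat(s["tcp_rot"]).apply([0,1,0])
    print("t",round(s["clock"],2),"tcp mm",np.round(s["eef_pos"]*1000,1),"toolY",round(np.degrees(np.arctan2(y[1],y[0])),1),"F",s["wrist_force"].round(2),"open",round(s["opening"]*1000,1),"grip",round(s["grasp_force"],1),"q7",round(s["qpos"][6],2))
def find(n,t,zmin=.005,k=4):
    im,d=r.read_camera(n);P=cloud(n,d)
    for q in r.silhouettes(n,t)[:k]:
        p=P[q["pixels"]&(d>0)];p=p[p[:,2]>zmin]
        if len(p)<20: continue
        c,w,a=cv2.minAreaRect((p[:,:2]*1000).astype(np.float32))
        print(n,t,round(q["confidence"],2),np.round(c,1),np.round(w,1),round(a,1),"z",np.percentile(p[:,2],[5,50,95]).round(4))
    return im,P
E
python3 - <<'E'
from h import *
tool();im,P=find("wrist","case_a",.012);cv2.imwrite("pics/w1.png",im[...,::-1])
find("top","case_a",.012)
E
```

```text
t 1.7 tcp mm [480.7 371.  231.5] toolY -18.1 F [0.37 0.59 0.88] open 84.8 grip 0.0 q7 -0.92
wrist case_a 0.96 [484.3 366.2] [100.1  60.1] 71.5 z [0.0162 0.0176 0.0189]
wrist case_a 0.83 [376.7 334.9] [162.9  60.4] 20.9 z [0.0159 0.0173 0.0186]
wrist case_a 0.66 [621.1 220.5] [ 65.9 318.4] 19.1 z [0.0167 0.0186 0.0198]
top case_a 0.95 [345.7 329.3] [101.8  61.7] 21.1 z [0.0146 0.0188 0.0232]
top case_a 0.81 [647. 124.] [99.5 59.2] 85.7 z [0.0147 0.0186 0.0232]
top case_a 0.68 [481.3 372.5] [101.8  60. ] 72.5 z [0.015  0.0189 0.0229]
top case_a 0.67 [350.7  -9.6] [101.9  59.9] 32.8 z [0.0144 0.0189 0.0233]
```

```bash
python3 - <<'E'
from h import *
for n in("top","wrist","side"):
    im,P=find(n,"case_a",.0155,6)
    hsv=cv2.cvtColor(im,cv2.COLOR_RGB2HSV);m=cv2.inRange(hsv,(70,40,60),(92,160,255))
    k,l,st,_=cv2.connectedComponentsWithStats(m)
    for i in range(1,k):
        if st[i,4]>150:
            p=P[(l==i)];p=p[p[:,2]>.0155]
            if len(p)>50: print(n,"hsv",[np.round(x,1) for x in cv2.minAreaRect((p[:,:2]*1000).astype(np.float32))],p[:,:2].mean(0).round(4),p[:,2].mean().round(4))
    cv2.imwrite("pics/x_%s.png"%n,im[...,::-1])
E
```

```text
top case_a 0.93 [646.7 122.5] [100.5  59.3] 87.6 z [0.0161 0.0191 0.0234]
top case_a 0.89 [481.3 371.9] [102.5  59.2] 72.3 z [0.016  0.0192 0.0233]
top case_a 0.85 [345.7 328.3] [100.8  59.9] 20.8 z [0.0161 0.0192 0.0234]
top case_a 0.66 [351.8  -9.1] [100.   59.3] 33.2 z [0.016  0.0191 0.0234]
top hsv [array([759.3, -43.7]), array([107.4, 608.5]), np.float64(71.1)] [ 0.9894 -0.1212] 0.0899
top hsv [array([854.2, 169.9]), array([ 76.3, 185.9]), np.float64(6.9)] [0.8365 0.1632] 0.0718
top hsv [array([583.2,  62.4]), array([267.7,  92.7]), np.float64(43.4)] [0.643  0.1226] 0.0299
top hsv [array([455.7, 214.3]), array([415.8,  61.8]), np.float64(81.1)] [0.4809 0.3721] 0.0246
wrist case_a 0.92 [645.2 129. ] [89.4 60. ] 86.1 z [0.0162 0.0174 0.0186]
wrist case_a 0.9 [479.5 371.7] [100.2  59.5] 72.2 z [0.0162 0.0174 0.0187]
wrist case_a 0.61 [374.1 339.9] [166.4  61. ] 22.3 z [0.0162 0.0175 0.0187]
wrist hsv [array([483.9, 386.2]), array([130. ,  58.2]), np.float64(72.7)] [0.4813 0.3781] 0.0189
wrist hsv [array([601.7, 271.4]), array([ 63.5, 400.7]), np.float64(20.3)] [0.6468 0.1447] 0.0238
side case_a 0.94 [345.1 329.6] [102.2  60.4] 22.3 z [0.0163 0.0179 0.0193]
side case_a 0.93 [645.5 126. ] [99.9 59. ] 86.3 z [0.0164 0.018  0.0195]
side case_a 0.71 [407.4 172.5] [448.9  97.4] 72.2 z [0.0161 0.018  0.02  ]
side case_a 0.58 [480.  372.9] [102.6  59.7] 72.4 z [0.0163 0.0179 0.0193]
side hsv [array([793. , 332.9]), array([  67.1, 1115.5]), np.float64(23.4)] [ 0.9842 -0.1053] 0.0892
side hsv [array([737.4, 473.5]), array([ 98. , 810.8]), np.float64(21.9)] [0.8387 0.216 ] 0.0621
side hsv [array([611.7, 454.6]), array([ 67.4, 763.7]), np.float64(5.7)] [0.6443 0.1347] 0.0207
side hsv [array([520.9, 574.4]), array([511.1,  64.8]), np.float64(78.4)] [0.4816 0.3836] 0.0223
```

View pics/w1.png

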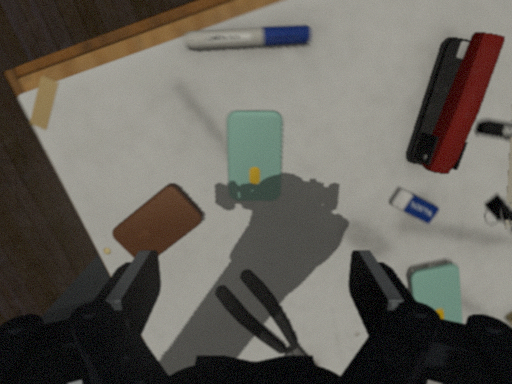

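The wrist view shows the target case at (255,155) and no obstruction near its sides. All three cameras agree on (480,372) mm.

Emit:
{"fn": "send_rows", "kwargs": {"commands": [[8.5,[0,0.1,-4.5],0.3],[8.5,[0,0,-4.5],0],[8.5,[0,0,-4.5],0],[8.5,[0,0,-4.5],0],[8.5,[0,0,-3.0],0],[8.5,[0,0,-2.0],0],[8.5,[0,0,0],0],[5.0,[0,0,0],0],[5.0,[0,0,0],0],[5.0,[0,0,0],0]]}}

```text
clock: 3.2
eef_pos: [0.4809, 0.3736, 0.0033]
tcp_rot: [0.806, 0.591, 0.001, -0.0]
wrist_force: [-1.6, -0.7, 4.9]
opening: 0.0582
grasp_force: 65.6
```

Emit:
{"fn": "send_rows", "kwargs": {"commands": [[5.0,[0,0,0],0],[5.0,[0,0,0],0],[5.0,[0,0,1],0],[5.0,[0,0,1.5],0],[5.0,[0,0,1.5],0],[5,[0,0,0],0],[5,[0,0,0],0],[5,[0,0,0],0]]}}

```text
clock: 4.0
eef_pos: [0.4796, 0.3726, 0.041]
tcp_rot: [0.806, 0.591, -0.0, 0.0]
wrist_force: [-0.8, 0.2, -3.4]
opening: 0.0581
grasp_force: 65.5
```

```bash
python3 - <<'E'
from h import *
tool();r.read_camera("top");tool()
E
```

```text
t 4.0 tcp mm [479.6 372.6  41. ] toolY -17.5 F [-0.79  0.16 -3.38] open 58.1 grip 65.5 q7 -0.83
t 4.05 tcp mm [479.6 372.5  40.7] toolY -17.5 F [ 0.4  -0.11 -3.59] open 58.2 grip 65.5 q7 -0.83
```

Full case (3.5 N). Measuring the tray.

```bash
cat >> h.py <<'E'
def tray(n,show=True):
    im,d=r.read_camera(n);P=cloud(n,d)
    X,Y,Z=P[...,0],P[...,1],P[...,2]
    near=(abs(X-.524)<.14)&(abs(Y+.234)<.17)&(d>0)&(Z>.002)&(Z<.03)
    hsv=cv2.cvtColor(im,cv2.COLOR_RGB2HSV)
    white=(hsv[...,1]<45)&(hsv[...,2]>150)
    m=near&~white
    l=cv2.connectedComponentsWithStats(m.astype(np.uint8));i=1+np.argmax(l[2][1:,4]);m=l[1]==i
    # outer contour intersected with plane z=0.019 (top) by ray
    c=r.calibration(n);K=np.array(c["mtx"]);T=np.array(c["T"])
    cn,_=cv2.findContours(m.astype(np.uint8),cv2.RETR_EXTERNAL,cv2.CHAIN_APPROX_NONE)
    uv=max(cn,key=cv2.contourArea)[:,0].astype(float)
    ray=np.c_[(uv[:,0]-K[0,2])/K[0,0],-(uv[:,1]-K[1,2])/K[1,1],-np.ones(len(uv))]@T[:3,:3].T
    p=T[:3,3]+ray*((.019-T[2,3])/ray[:,2])[:,None]
    print(n,"tray outer",[np.round(x,1) for x in cv2.minAreaRect((p[:,:2]*1000).astype(np.float32))])
    # pocket floors: grey
    return im,P,p
E
python3 - <<'E'
from h import *
for n in("top","side"):
    im,P,p=tray(n)
    for t in("wedge_long","wedge_short","kit_tray","case_pocket"):
        find(n,t,.004,3)
    K=r.calibration(n)["mtx"];print(K[0][0])
E
```

```text
top tray outer [array([ 525.2, -235.2]), array([273.9, 210.1]), np.float64(89.6)]
top wedge_long 0.78 [ 568.8 -312.3] [59.3 23.8] 1.1 z [0.0114 0.0152 0.019 ]
top kit_tray 0.89 [ 525.3 -235.4] [272.9 210.5] 89.6 z [0.0052 0.0151 0.0213]
top kit_tray 0.45 [644.1 257.8] [26.8 56.4] 44.5 z [0.0075 0.0134 0.0182]
top case_pocket 0.73 [ 525.6 -236. ] [274.1 211.1] 89.7 z [0.0051 0.0152 0.0213]
top case_pocket 0.39 [727.8 -45. ] [42.1 44.7] 89.5 z [0.0162 0.0277 0.0349]
458.4578594164107
side tray outer [array([ 564.5, -216.8]), array([301.7, 143.8]), np.float64(87.5)]
side wedge_long 0.49 [ 568.3 -317.3] [35.8 54. ] 87.7 z [0.0135 0.0153 0.0161]
side wedge_long 0.16 [ 567.6 -135.3] [22.1 38.6] 85.3 z [0.0138 0.0149 0.0161]
side case_pocket 0.75 [574.2   3.7] [751.1 144.1] 87.5 z [0.0052 0.0153 0.0191]
373.22680309415824
```

Emit:
{"fn": "send_rows", "kwargs": {"commands": [[5,[0,0,4],0],[5,[0.5,0,4],0],[5,[0.5,-4.0,3],2],[5,[0.6,-4.5,0],2],[5,[0.6,-4.5,0],2],[5,[0.6,-4.5,0],2],[5,[0.6,-4.5,0],2],[5,[0.6,-4.5,0],2],[5,[0.6,-4.5,0],2],[5,[0.6,-4.5,0],2]]}}

```text
clock: 5.95
eef_pos: [0.532, 0.0161, 0.1514]
tcp_rot: [0.716, 0.698, 0.0, 0.0]
wrist_force: [0.5, -0.1, -3.6]
opening: 0.0583
grasp_force: 67.2
```

Emit:
{"fn": "send_rows", "kwargs": {"commands": [[5,[0.6,-4.0,0],0.5],[5,[0.8,-4.5,0],0.6],[5,[0.8,-4.5,0],0],[5,[0.8,-4.5,0],0],[5,[0.7,-4.0,-1],0],[5,[0.04,-1.47,-2],0],[5,[0,0,-2],0],[5,[0,0,-1],0],[5,[0,0,0],0],[5,[0,0,0],0]]}}

```text
clock: 6.95
eef_pos: [0.5698, -0.2112, 0.0917]
tcp_rot: [0.709, 0.705, 0.0, 0.0]
wrist_force: [1.2, 0.1, -2.6]
opening: 0.0581
grasp_force: 67.2
```

```bash
python3 - <<'E'
from h import *
tool()
im,P=find("wrist","kit_tray",.004);find("wrist","case_a",.03,1);find("wrist","wedge_long",.004,2);im2,P=find("side","case_a",.05,4);find("top","case_a",.05,4);tool()
cv2.imwrite("pics/w2.png",np.hstack([im,cv2.resize(im2[90:250,170:360],(456,384))])[...,::-1][:, :800])
E
```

```text
t 6.95 tcp mm [ 569.8 -211.2   91.7] toolY -0.3 F [ 1.21  0.06 -2.61] open 58.1 grip 67.2 q7 0.5
wrist kit_tray 0.86 [ 524.7 -236.9] [271.1 212.6] 90.0 z [0.005  0.0152 0.019 ]
wrist case_a 0.69 [ 570.  -212.6] [ 61.5 100. ] 0.1 z [0.105  0.1063 0.1073]
side case_a 0.8 [ 570.8 -209.5] [58.7 99.9] 1.5 z [0.0944 0.1062 0.1077]
top case_a 0.82 [ 557.  -173.7] [48.5 88.7] 66.8 z [0.1027 0.1068 0.1109]
t 7.45 tcp mm [ 569.5 -211.7   91.3] toolY -0.4 F [ 1.09  0.24 -2.32] open 58.1 grip 67.2 q7 0.5
```

View pics/w2.png

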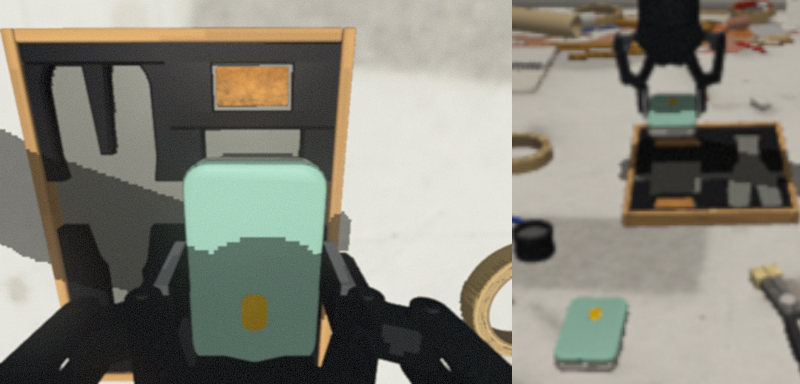

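Emit:
{"fn": "send_rows", "kwargs": {"commands": [[5,[-0.08,-0.2,-1],0],[5,[0,0,-1.5],0],[5,[0,0,-1],0],[5,[0,0,0],0],[5,[0,0,0],0]]}}

```text
clock: 7.95
eef_pos: [0.5682, -0.2138, 0.0554]
tcp_rot: [0.71, 0.705, -0.0, -0.001]
wrist_force: [1.3, -0.6, -2.4]
opening: 0.0579
grasp_force: 67.2
```

```bash
cat >> h.py <<'E'
def edges(n,P=None):
    if P is None: im,d=r.read_camera(n);P=cloud(n,d)
    X,Y,Z=(P[...,i].ravel()*1000 for i in range(3))
    ok=(Z<24)&(Z>1)
    def prof(mask,v,lo,hi):
        b=np.arange(lo,hi,1.5);return [(round(float(a),1),round(float(np.median(Z[s])),1)) for a in b for s in [mask&(abs(v-a)<.75)] if s.sum()>3]
    def cross(pr):
        o=[]
        for (a,z),(b,w) in zip(pr,pr[1:]):
            if (z-11)*(w-11)<0 and b-a<5:o.append((round(a+(11-z)/(w-z)*(b-a),1),"dn" if w<z else "up"))
        return o
    for nm,m,v,lo,hi in [("x @y-148..-163",ok&(Y>-172)&(Y<-164),X,415,640),("x @y -132",ok&(abs(Y+132)<5),X,415,640),("x @y -270",ok&(abs(Y+280)<6),X,415,640),
        ("y @x 569",ok&(abs(X-569)<10),Y,-375,-95),("y @x 470",ok&(abs(X-470)<4),Y,-375,-95),("y @x 550",ok&(abs(X-550)<4),Y,-375,-95),("y @x 520",ok&(abs(X-520)<6),Y,-375,-95)]:
        print(n,nm,cross(prof(m,v,lo,hi)))
E
python3 - <<'E'
from h import *
tool();find("wrist","kit_tray",.004,1);im,P=find("wrist","case_a",.03,1);edges("wrist",P);edges("top",np.load("top.npy"));edges("side",np.load("side.npy"))
find("side","case_a",.05,1);tool()
cv2.imwrite("pics/w3.png",im[...,::-1])
E
```

```text
t 7.95 tcp mm [ 568.2 -213.8   55.4] toolY -0.4 F [ 1.26 -0.61 -2.45] open 57.9 grip 67.2 q7 0.52
wrist kit_tray 0.9 [ 524.9 -227. ] [251.7 212. ] 89.6 z [0.0051 0.0152 0.019 ]
wrist case_a 0.73 [ 568.8 -215.6] [101.  60.] 89.4 z [0.0692 0.0706 0.0715]
wrist x @y-148..-163 [(435.8, 'dn'), (474.3, 'dn'), (502.5, 'up'), (535.9, 'dn'), (601.5, 'up')]
wrist x @y -132 [(436.3, 'dn'), (461.3, 'up'), (476.6, 'dn'), (501.5, 'up'), (542.9, 'dn'), (545.0, 'up'), (592.4, 'dn'), (594.6, 'up')]
wrist x @y -270 []
wrist y @x 569 [(-162.5, 'up'), (-150.7, 'dn'), (-147.4, 'up'), (-122.6, 'dn'), (-120.5, 'up'), (-100.1, 'dn')]
wrist y @x 470 [(-179.0, 'up'), (-100.1, 'dn')]
wrist y @x 550 [(-162.5, 'up'), (-150.8, 'dn'), (-146.6, 'up'), (-122.5, 'dn'), (-120.6, 'up'), (-100.1, 'dn')]
wrist y @x 520 [(-233.6, 'dn'), (-198.5, 'up'), (-99.5, 'dn')]
top x @y-148..-163 []
top x @y -132 [(464.5, 'up')]
top x @y -270 [(456.9, 'dn'), (485.5, 'up'), (631.7, 'dn')]
top y @x 569 [(-328.6, 'dn'), (-328.4, 'up'), (-302.5, 'dn'), (-299.7, 'up'), (-267.2, 'dn'), (-161.9, 'up'), (-147.6, 'dn'), (-145.1, 'up'), (-121.6, 'dn'), (-121.3, 'up'), (-99.8, 'dn')]
top y @x 470 []
top y @x 550 []
top y @x 520 [(-197.4, 'up')]
side x @y-148..-163 []
side x @y -132 []
side x @y -270 []
side y @x 569 [(-267.3, 'dn'), (-100.0, 'dn')]
side y @x 470 [(-101.2, 'dn')]
side y @x 550 [(-100.2, 'dn')]
side y @x 520 [(-99.2, 'up')]
t 8.25 tcp mm [ 568.9 -213.8   56.6] toolY -0.4 F [ 0.19 -0.57 -3.98] open 58.3 grip 67.2 q7 0.52
```

Emit:
{"fn": "send_rows", "kwargs": {"commands": [[5,[0,0,-1.2],0],[5,[0,0,-1.2],0],[5,[0,0,-0.8],0],[5,[0,0,0],0],[5,[0,0,-0.4],0],[5,[0,0,-0.4],0],[5,[0,0,-0.2],0],[5,[0,0,0],0],[5,[0,0,0],0]]}}

```text
clock: 9.15
eef_pos: [0.5687, -0.2138, 0.0143]
tcp_rot: [0.71, 0.705, 0.0, 0.0]
wrist_force: [0.5, 0.3, -3.8]
opening: 0.0581
grasp_force: 67.3
```

```bash
python3 - <<'E'
from h import *
tool();im,P=find("wrist","case_a",.012,1);tool()
E
```

```text
t 9.15 tcp mm [ 568.7 -213.8   14.3] toolY -0.4 F [ 0.48  0.25 -3.83] open 58.1 grip 67.3 q7 0.55
wrist case_a 0.6 [ 568.4 -217.3] [104.6  65.8] 89.8 z [0.0271 0.0284 0.0293]
t 9.25 tcp mm [ 568.8 -213.8   14.4] toolY -0.4 F [ 0.5   0.11 -3.93] open 58.7 grip 67.3 q7 0.55
```

Emit:
{"fn": "send_rows", "kwargs": {"commands": [[5,[0,0,-0.2],0],[5,[0,0,-0.2],0],[5,[0,0,0],0],[5,[0,0,0],0],[5,[0,0,0],0]]}}

```text
clock: 9.75
eef_pos: [0.5686, -0.2138, 0.0101]
tcp_rot: [0.71, 0.705, -0.0, 0.0]
wrist_force: [-0.0, 0.8, -3.9]
opening: 0.0582
grasp_force: 67.3
```

```bash
python3 - <<'E'
from h import *
tool();im,P=find("wrist","case_a",.012,1);tool()
E
```

```text
t 9.75 tcp mm [ 568.6 -213.8   10.1] toolY -0.4 F [-0.03  0.77 -3.87] open 58.2 grip 67.3 q7 0.55
wrist case_a 0.9 [ 567.4 -214.9] [99.8 62.4] 89.8 z [0.023  0.0242 0.0252]
t 9.85 tcp mm [ 568.6 -213.8   10.2] toolY -0.4 F [-0.73 -0.16 -3.91] open 58.6 grip 67.3 q7 0.55
```

Emit:
{"fn": "send_rows", "kwargs": {"commands": [[5,[0,0,-0.1],0],[5,[0,0,0],0],[5,[0,0,0],0],[5,[0,0,0],0]]}}

```text
clock: 10.25
eef_pos: [0.5687, -0.2138, 0.0094]
tcp_rot: [0.71, 0.705, 0.0, 0.0]
wrist_force: [-1.1, 0.2, 0.2]
opening: 0.0581
grasp_force: 67.7
```

Emit:
{"fn": "send_rows", "kwargs": {"commands": [[5,[0,0,-0.1],0],[5,[0,0,0],0],[5,[0,0,0],0],[5,[0,0,0],0]]}}

```text
clock: 10.65
eef_pos: [0.5688, -0.2138, 0.0093]
tcp_rot: [0.71, 0.705, 0.0, 0.0]
wrist_force: [-3.7, 1.2, 10.3]
opening: 0.0582
grasp_force: 68.8
```

Emit:
{"fn": "send_rows", "kwargs": {"commands": [[5,[0,0,0.1],0],[6.6,[0,0,0],0],[6.6,[0,0,0],0],[6.6,[0,0,0],0],[6.6,[0,0,1],0],[6.6,[0,0,2],0],[8.0,[-0.8,3.4,4],2],[8.5,[-0.9,4.5,4],2],[8.5,[-1,4.5,0],2]]}}

```text
clock: 11.55
eef_pos: [0.5464, -0.1008, 0.1146]
tcp_rot: [0.672, 0.74, 0.002, 0.004]
wrist_force: [1.5, -0.2, 0.7]
opening: 0.0852
grasp_force: 0.0
```

```bash
python3 - <<'E'
from h import *
tool();find("side","case_a",.012,5);find("top","canvas_pliers",.006,1);find("top","case_a",.012,5);find("side","canvas_pliers",.006,1);tool()
E
```

```text
t 11.55 tcp mm [ 546.4 -100.8  114.6] toolY 5.5 F [ 1.52 -0.22  0.69] open 85.2 grip 0.0 q7 0.39
side case_a 0.85 [645.5 125. ] [99.8 59.5] 85.9 z [0.0152 0.0179 0.0194]
side case_a 0.75 [344.9 329.8] [102.   59.7] 20.8 z [0.0155 0.018  0.0194]
side case_a 0.72 [ 570.5 -211.4] [98.7 56.5] 89.7 z [0.0155 0.0239 0.0259]
side case_a 0.69 [350.4  -8.4] [101.8  59.5] 33.9 z [0.0152 0.0179 0.0197]
top canvas_pliers 0.79 [438.7 122.5] [ 59.5 221.6] 17.9 z [0.0109 0.0164 0.0216]
top case_a 0.93 [345.7 328.9] [101.6  60.5] 20.8 z [0.0148 0.0189 0.0231]
top case_a 0.79 [ 544.8 -212.2] [ 57.4 144.4] 32.2 z [0.0183 0.0248 0.0291]
top case_a 0.77 [646.6 122.8] [101.6  60. ] 86.9 z [0.015  0.0188 0.0231]
top case_a 0.59 [359.8  -3.3] [79.7 57.8] 31.9 z [0.0145 0.019  0.0231]
side canvas_pliers 0.88 [439. 124.] [ 58.2 224. ] 18.3 z [0.0094 0.0153 0.0189]
t 11.95 tcp mm [ 543.6 -101.4  109.6] toolY 5.5 F [ 0.2   0.56 -0.66] open 84.8 grip 0.0 q7 0.39
```

Emit:
{"fn": "send_rows", "kwargs": {"commands": [[8.5,[-1.5,3.3,1],1.8],[8.5,[-1.5,3.3,1],1.8],[8.5,[-1.5,3.3,1],1.8],[8.5,[-1.5,3.3,1],1.8],[8.5,[-1.5,3.3,1],1.8],[8.5,[-1.5,3.3,1],1.8],[8.5,[-1.5,3.3,1],1.9],[8.5,[-0.66,1.38,0],0],[8.5,[0,0,0],0],[8.5,[0,0,0],0]]}}

```text
clock: 12.95
eef_pos: [0.4325, 0.1439, 0.1794]
tcp_rot: [0.586, 0.81, -0.0, 0.0]
wrist_force: [0.3, 0.1, -0.1]
opening: 0.0847
grasp_force: 0.0
```

```bash
python3 - <<'E'
from h import *
tool();im,P=find("wrist","canvas_pliers",.006,2);tool()
q=r.silhouettes("wrist","canvas_pliers")[0];p=P[q["pixels"]];p=p[p[:,2]>.006][:,:2]*1000
for yaw in(17.8,18.3,18.8):
    a=np.radians(yaw);l=(p-[438.9,122.5])@np.array([[np.cos(a),-np.sin(a)],[np.sin(a),np.cos(a)]])
    print(yaw,"y",l[:,1].min().round(1),l[:,1].max().round(1),[(y,l[abs(l[:,1]-y)<2,0].min().round(1),l[abs(l[:,1]-y)<2,0].max().round(1)) for y in(-75,-50,-9,22,60,85) if (abs(l[:,1]-y)<2).sum()>3])
cv2.imwrite("pics/w4.png",im[...,::-1])
E
```

```text
t 12.95 tcp mm [432.5 143.9 179.4] toolY 18.2 F [ 0.33  0.15 -0.1 ] open 84.7 grip 0.0 q7 -0.05
wrist canvas_pliers 0.73 [437.8 120.9] [ 61.7 224.4] 18.8 z [0.0119 0.0155 0.0182]
t 13.05 tcp mm [432.6 143.3 179.4] toolY 18.1 F [ 0.67 -0.29 -0.02] open 85.2 grip 0.0 q7 -0.05
17.8 y -113.6 111.3 [(-75, np.float64(-12.1), np.float64(7.9)), (-50, np.float64(-13.1), np.float64(8.6)), (-9, np.float64(-19.8), np.float64(16.1)), (22, np.float64(-27.2), np.float64(23.2)), (60, np.float64(-33.4), np.float64(26.4)), (85, np.float64(-32.3), np.float64(26.5))]
18.3 y -113.5 111.1 [(-75, np.float64(-12.8), np.float64(7.2)), (-50, np.float64(-13.5), np.float64(8.1)), (-9, np.float64(-19.9), np.float64(16.0)), (22, np.float64(-27.0), np.float64(23.4)), (60, np.float64(-32.8), np.float64(26.9)), (85, np.float64(-31.6), np.float64(27.2))]
18.8 y -113.4 111.0 [(-75, np.float64(-13.5), np.float64(6.6)), (-50, np.float64(-14.0), np.float64(7.7)), (-9, np.float64(-20.0), np.float64(15.9)), (22, np.float64(-26.8), np.float64(23.6)), (60, np.float64(-32.3), np.float64(27.4)), (85, np.float64(-32.0), np.float64(27.9))]
```

View pics/w4.png

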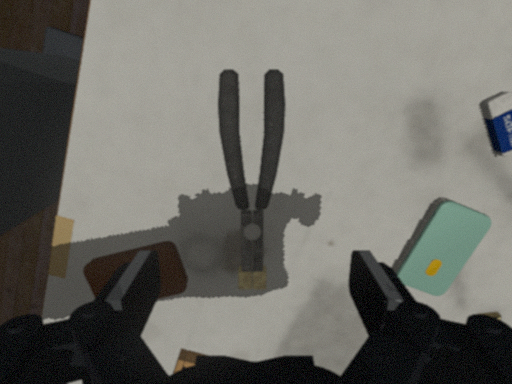

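Emit:
{"fn": "send_rows", "kwargs": {"commands": [[8.5,[-0.17,-0.1,-4.5],0],[8.5,[0,0,-4.5],0],[8.5,[0,0,-4.5],0],[8.5,[0,0,-3],0],[8.5,[0,0,-1.6],0],[8.5,[0,0,0],0],[8.5,[0,0,0],0]]}}

```text
clock: 13.8
eef_pos: [0.4308, 0.1431, -0.0013]
tcp_rot: [0.586, 0.81, -0.0, 0.0]
wrist_force: [-0.5, 0.2, 0.5]
opening: 0.0851
grasp_force: 0.0
```

Emit:
{"fn": "send_rows", "kwargs": {"commands": [[4,[0,0,0],0],[4,[0,0,0],0],[4,[0,0,0],0],[4,[0,0,0],0],[4,[0,0,0],0],[4,[0,0,1],0],[4,[0,0,2],0],[4,[0,0,0],0],[4,[0,0,0],0]], "newtons": 80}}

```text
clock: 14.7
eef_pos: [0.4306, 0.1443, 0.029]
tcp_rot: [0.586, 0.811, 0.001, 0.0]
wrist_force: [0.4, -0.7, -4.3]
opening: 0.0494
grasp_force: 83.3
```

```bash
python3 - <<'E'
from h import *
tool();im,P=find("wrist","canvas_pliers",.03,1);find("top","canvas_pliers",.02,1);find("side","canvas_pliers",.02,1);tool()
E
```

```text
t 14.7 tcp mm [430.6 144.3  29. ] toolY 18.3 F [ 0.36 -0.66 -4.32] open 49.4 grip 83.3 q7 0.05
wrist canvas_pliers 0.62 [425.3 157.8] [ 60.1 147.6] 17.8 z [0.0386 0.0449 0.0482]
top canvas_pliers 0.91 [455.7  67. ] [ 32.  107.5] 17.5 z [0.0342 0.0393 0.045 ]
side canvas_pliers 0.81 [446.8 139. ] [ 77.1 208.1] 24.5 z [0.0355 0.0442 0.0483]
t 15.0 tcp mm [430.  143.8  28.1] toolY 18.3 F [ 0.98 -0.32 -5.62] open 49.5 grip 83.3 q7 0.05
```

Emit:
{"fn": "send_rows", "kwargs": {"commands": [[4,[0,0,3],0],[4,[0,0,4],0],[4,[0.5,-4.0,2],-2.3],[4,[0.5,-4.5,0],-2.3],[4,[0.5,-4.5,0],-2.3],[4,[0.5,-4.5,0],-2.3],[4,[0.5,-4.5,0],-2.3],[4,[0.5,-4.5,0],-2.3],[4,[0.5,-4.5,0],-2.3],[4,[0.5,-3.5,0],-2.6]]}}

```text
clock: 16.0
eef_pos: [0.4697, -0.204, 0.1184]
tcp_rot: [0.711, 0.703, -0.0, 0.0]
wrist_force: [0.4, -0.4, -3.2]
opening: 0.0491
grasp_force: 84.3
```

Emit:
{"fn": "send_rows", "kwargs": {"commands": [[4,[0,-1.2,-1],0],[4,[0,0,-1],0],[4,[0,0,-1],0],[4,[0,0,0],0],[4,[0,0,0],0],[4,[0,0,0],0]]}}

```text
clock: 16.6
eef_pos: [0.4708, -0.2122, 0.089]
tcp_rot: [0.709, 0.705, 0.0, 0.0]
wrist_force: [-0.0, 1.1, -3.3]
opening: 0.0493
grasp_force: 84.3
```

```bash
cat >> h.py <<'E'
def pl(n="wrist",name=None,zmin=.03):
    """pliers held: widths at world y, and pocket edges"""
    im,d=r.read_camera(n);P=cloud(n,d);q=r.silhouettes(n,"canvas_pliers")[0];print(q["confidence"],q["box"])
    p=P[q["pixels"]];p=p[p[:,2]>zmin]*1000
    print(n,"y ext",p[:,1].min().round(1),p[:,1].max().round(1))
    for y in range(-345,-115,15):
        s=p[abs(p[:,1]-y)<2]
        if len(s)>4: print(y,"x",s[:,0].min().round(1),s[:,0].max().round(1),"c",(s[:,0].min()/2+s[:,0].max()/2).round(1),"ztop",np.percentile(s[:,2],90).round(1))
    if name: cv2.imwrite("pics/"+name,im[...,::-1])
    return im,P
E
python3 - <<'E'
from h import *
tool();im,P=pl("wrist","w5.png");edges("wrist",P);pl("side");pl("top");tool()
E
```

```text
t 16.6 tcp mm [ 470.8 -212.2   89. ] toolY -0.3 F [-0.04  1.07 -3.27] open 49.3 grip 84.3 q7 0.58
0.7 [178.7, 52.0, 333.6, 361.5]
wrist y ext -271.9 -124.1
-270 x 469.2 471.2 c 470.2 ztop 95.4
-255 x 457.0 483.4 c 470.2 ztop 101.3
-240 x 451.1 489.4 c 470.3 ztop 103.4
-225 x 447.8 493.7 c 470.7 ztop 104.6
-210 x 445.9 495.1 c 470.5 ztop 105.7
-195 x 443.3 498.1 c 470.7 ztop 106.6
-180 x 441.5 500.4 c 470.9 ztop 107.4
-165 x 441.2 501.3 c 471.2 ztop 108.4
-150 x 441.4 500.7 c 471.1 ztop 109.0
-135 x 442.9 499.6 c 471.3 ztop 109.7
wrist x @y-148..-163 [(465.4, 'up'), (474.1, 'dn'), (537.0, 'dn'), (542.5, 'up'), (594.5, 'dn'), (601.1, 'up')]
wrist x @y -132 [(462.5, 'up'), (477.0, 'dn')]
wrist x @y -270 []
wrist y @x 569 [(-166.1, 'dn'), (-162.5, 'up'), (-150.7, 'dn'), (-147.5, 'up'), (-122.6, 'dn'), (-120.6, 'up'), (-100.7, 'dn')]
wrist y @x 470 [(-179.5, 'up')]
wrist y @x 550 [(-166.0, 'dn'), (-162.5, 'up'), (-150.7, 'dn'), (-147.4, 'up'), (-123.6, 'dn'), (-120.6, 'up'), (-100.8, 'dn')]
wrist y @x 520 [(-233.2, 'dn'), (-198.5, 'up'), (-100.1, 'dn')]
0.64 [259.6, 118.5, 281.7, 152.8]
side y ext -344.5 -120.6
-330 x 455.0 484.5 c 469.7 ztop 100.5
-270 x 465.4 474.8 c 470.1 ztop 102.2
-240 x 458.1 485.6 c 471.8 ztop 104.0
-210 x 451.2 487.1 c 469.2 ztop 106.2
-195 x 449.7 493.7 c 471.7 ztop 106.7
-180 x 444.9 488.6 c 466.8 ztop 106.2
-165 x 443.3 489.3 c 466.3 ztop 109.6
-150 x 444.5 498.7 c 471.6 ztop 109.5
-135 x 445.8 502.0 c 473.9 ztop 109.5
0.67 [314.8, 216.3, 341.9, 236.1]
top y ext -198.5 -122.6
-195 x 445.9 497.8 c 471.8 ztop 108.6
-180 x 443.4 500.4 c 471.9 ztop 111.4
-165 x 443.5 500.3 c 471.9 ztop 112.0
-150 x 443.6 500.6 c 472.1 ztop 111.1
-135 x 443.7 500.8 c 472.2 ztop 111.7
t 16.9 tcp mm [ 470.5 -212.9   88.9] toolY -0.4 F [ 0.56 -0.35 -3.98] open 49.1 grip 84.3 q7 0.58
```

View pics/w5.png

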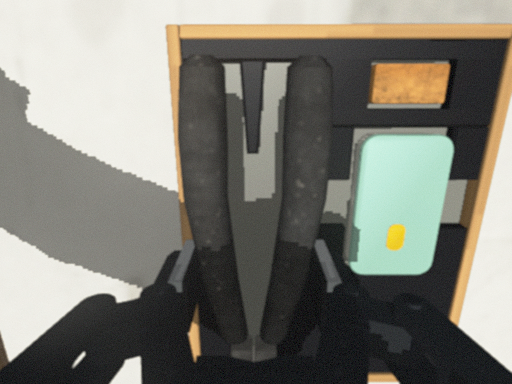

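Emit:
{"fn": "send_rows", "kwargs": {"commands": [[4,[-0.12,0,-1.5],0],[4,[0,0,-2],0],[4,[0,0,-1.5],0],[4,[0,0,0],0],[4,[0,0,0],0],[4,[0,0,0],0]]}}

```text
clock: 17.5
eef_pos: [0.4698, -0.2133, 0.0395]
tcp_rot: [0.71, 0.705, 0.0, 0.001]
wrist_force: [0.2, -0.7, -3.2]
opening: 0.0492
grasp_force: 84.3
```

```bash
python3 - <<'E'
from h import *
tool();im,P=pl("wrist","w6.png");edges("wrist",P);pl("side",zmin=.03);tool()
E
```

```text
t 17.5 tcp mm [ 469.8 -213.3   39.5] toolY -0.4 F [ 0.16 -0.68 -3.22] open 49.2 grip 84.3 q7 0.62
0.59 [176.7, 54.2, 333.4, 359.1]
wrist y ext -272.5 -124.9
-270 x 467.6 469.6 c 468.6 ztop 48.7
-255 x 454.5 485.0 c 469.8 ztop 52.2
-240 x 449.7 488.4 c 469.1 ztop 54.0
-225 x 446.8 494.1 c 470.5 ztop 55.2
-210 x 445.1 494.5 c 469.8 ztop 56.2
-195 x 442.0 497.6 c 469.8 ztop 57.0
-180 x 440.0 499.4 c 469.7 ztop 58.0
-165 x 440.2 499.9 c 470.1 ztop 58.8
-150 x 440.6 499.9 c 470.2 ztop 59.5
-135 x 442.3 498.7 c 470.5 ztop 60.1
wrist x @y-148..-163 [(465.4, 'up'), (474.1, 'dn'), (537.4, 'dn'), (540.7, 'up'), (594.1, 'dn')]
wrist x @y -132 [(462.5, 'up'), (477.0, 'dn'), (594.7, 'dn')]
wrist x @y -270 []
wrist y @x 569 [(-165.2, 'dn'), (-162.4, 'up'), (-150.5, 'dn'), (-147.4, 'up'), (-122.5, 'dn'), (-120.3, 'up'), (-100.1, 'dn')]
wrist y @x 470 [(-179.5, 'up'), (-100.1, 'dn')]
wrist y @x 550 [(-165.4, 'dn'), (-162.5, 'up'), (-150.5, 'dn'), (-147.3, 'up'), (-122.5, 'dn'), (-120.4, 'up'), (-100.1, 'dn')]
wrist y @x 520 [(-233.1, 'dn'), (-198.5, 'up')]
0.86 [258.4, 134.5, 282.3, 163.9]
side y ext -346.0 831.3
-330 x 454.1 484.2 c 469.1 ztop 50.1
-300 x 459.7 479.1 c 469.4 ztop 50.0
-270 x 458.3 474.2 c 466.3 ztop 51.2
-240 x 460.4 488.5 c 474.5 ztop 54.8
-225 x 458.5 492.4 c 475.4 ztop 54.8
-195 x 451.3 493.7 c 472.5 ztop 57.6
-180 x 446.6 488.3 c 467.4 ztop 57.9
-165 x 441.9 495.0 c 468.4 ztop 59.1
-150 x 446.1 492.7 c 469.4 ztop 59.5
t 17.7 tcp mm [ 469.6 -213.1   39.3] toolY -0.4 F [-0.54 -0.04 -3.47] open 49.2 grip 84.3 q7 0.62
```

Emit:
{"fn": "send_rows", "kwargs": {"commands": [[4,[0,0,-0.8],0],[4,[0,0,-0.8],0],[4,[0,0,-0.5],0],[4,[0,0,0],0],[4,[0,0,0],0],[4,[0,0,0],0]]}}

```text
clock: 18.3
eef_pos: [0.4692, -0.2131, 0.0177]
tcp_rot: [0.71, 0.705, -0.0, 0.0]
wrist_force: [-0.8, -0.1, -5.2]
opening: 0.0491
grasp_force: 84.3
```

Emit:
{"fn": "send_rows", "kwargs": {"commands": [[4,[0,0,-0.2],0],[4,[0,0,-0.1],0],[4,[0,0,0],0],[4,[0,0,0],0],[4,[0,0,0],0]], "newtons": 40}}

```text
clock: 18.8
eef_pos: [0.4692, -0.213, 0.0147]
tcp_rot: [0.71, 0.705, 0.0, 0.0]
wrist_force: [-0.3, -0.0, -5.5]
opening: 0.0492
grasp_force: 84.3
```

Emit:
{"fn": "send_rows", "kwargs": {"commands": [[4,[0,0,-0.2],0],[4,[0,0,0],0],[4,[0,0,0],0],[4,[0,0,0],0]]}}

```text
clock: 19.2
eef_pos: [0.4691, -0.213, 0.0126]
tcp_rot: [0.71, 0.705, -0.0, -0.0]
wrist_force: [0.1, -0.0, -4.4]
opening: 0.0495
grasp_force: 84.3
```

Emit:
{"fn": "send_rows", "kwargs": {"commands": [[4,[0,0,-0.1],0],[4,[0,0,0],0],[4,[0,0,0],0],[4,[0,0,0],0]]}}

```text
clock: 19.6
eef_pos: [0.4692, -0.213, 0.0117]
tcp_rot: [0.71, 0.705, 0.0, 0.0]
wrist_force: [-0.3, -0.2, -3.4]
opening: 0.0491
grasp_force: 84.3
```

```bash
python3 - <<'E'
from h import *
tool();im,P=pl("wrist",zmin=.018);find("side","case_a",.012,4);tool()
E
```

```text
t 19.6 tcp mm [ 469.2 -213.    11.7] toolY -0.4 F [-0.34 -0.15 -3.42] open 49.1 grip 84.3 q7 0.65
0.91 [178.7, 52.2, 332.5, 362.0]
wrist y ext -272.0 -124.6
-270 x 467.4 469.0 c 468.2 ztop 21.2
-255 x 454.9 482.7 c 468.8 ztop 24.5
-240 x 449.5 487.9 c 468.7 ztop 26.2
-225 x 446.3 491.8 c 469.0 ztop 27.4
-210 x 444.5 493.7 c 469.1 ztop 28.2
-195 x 441.4 496.7 c 469.1 ztop 29.1
-180 x 439.7 499.0 c 469.3 ztop 29.9
-165 x 439.7 499.2 c 469.5 ztop 30.7
-150 x 439.6 499.3 c 469.4 ztop 31.3
-135 x 441.4 498.0 c 469.7 ztop 31.6
side case_a 0.94 [350.9  -9.1] [102.8  60.1] 32.3 z [0.0148 0.018  0.0198]
side case_a 0.88 [645.6 124.3] [100.6  59.3] 86.2 z [0.0157 0.0178 0.0195]
side case_a 0.83 [ 571.5 -215.6] [107.7  58.5] 89.7 z [0.0152 0.0239 0.0256]
side case_a 0.63 [344.9 329. ] [101.8  61. ] 20.2 z [0.0155 0.0179 0.0195]
t 19.8 tcp mm [ 469.2 -213.    11.7] toolY -0.4 F [ 1.65  0.34 -4.18] open 49.2 grip 84.3 q7 0.65
```

Emit:
{"fn": "send_rows", "kwargs": {"commands": [[4,[0,0,-0.1],0],[4,[0,0,-0.1],0],[4,[0,0,0],0],[4,[0,0,0],0]]}}

```text
clock: 20.2
eef_pos: [0.4692, -0.213, 0.0096]
tcp_rot: [0.71, 0.705, 0.0, -0.0]
wrist_force: [1.3, -0.6, -3.6]
opening: 0.0494
grasp_force: 84.2
```

Emit:
{"fn": "send_rows", "kwargs": {"commands": [[4,[0,0,-0.1],0],[4,[0,0,0],0],[4,[0,0,0],0],[4,[0,0,0],0]]}}

```text
clock: 20.6
eef_pos: [0.4692, -0.213, 0.0087]
tcp_rot: [0.71, 0.705, 0.0, 0.0]
wrist_force: [0.7, 0.5, -3.0]
opening: 0.0492
grasp_force: 84.2
```

Emit:
{"fn": "send_rows", "kwargs": {"commands": [[4,[0,0,-0.1],0],[4,[0,0,0],0],[4,[0,0,0],0],[4,[0,0,0],0]]}}

```text
clock: 21.0
eef_pos: [0.4692, -0.213, 0.0077]
tcp_rot: [0.71, 0.705, 0.0, 0.0]
wrist_force: [-0.5, 0.9, -4.1]
opening: 0.049
grasp_force: 84.2
```

```bash
python3 - <<'E'
from h import *
tool();im,P=pl("wrist",zmin=.018);pl("side",zmin=.015);tool()
E
```

```text
t 21.0 tcp mm [ 469.2 -213.     7.7] toolY -0.4 F [-0.51  0.94 -4.11] open 49.0 grip 84.2 q7 0.65
0.85 [178.3, 54.4, 331.1, 359.7]
wrist y ext -266.3 -124.5
-255 x 455.1 482.2 c 468.6 ztop 21.7
-240 x 449.2 487.7 c 468.4 ztop 23.2
-225 x 446.1 491.4 c 468.8 ztop 23.9
-210 x 444.5 493.4 c 469.0 ztop 24.4
-195 x 441.8 497.0 c 469.4 ztop 24.7
-180 x 439.7 498.9 c 469.3 ztop 25.1
-165 x 439.7 499.6 c 469.6 ztop 25.6
-150 x 440.0 499.1 c 469.6 ztop 25.6
-135 x 441.3 498.4 c 469.9 ztop 25.8
0.68 [227.5, 146.0, 244.7, 153.0]
side y ext -332.6 -289.8
-315 x 545.1 591.9 c 568.5 ztop 16.3
t 21.2 tcp mm [ 469.2 -213.     7.7] toolY -0.4 F [ 0.19  0.16 -2.71] open 49.5 grip 84.2 q7 0.65
```

Emit:
{"fn": "send_rows", "kwargs": {"commands": [[4,[0,0,-0.1],0],[4,[0,0,0],0],[4,[0,0,0],0],[4,[0,0,0],0]]}}

```text
clock: 21.6
eef_pos: [0.4692, -0.213, 0.0068]
tcp_rot: [0.71, 0.705, 0.0, 0.0]
wrist_force: [-0.7, 0.8, 0.8]
opening: 0.0489
grasp_force: 84.5
```

Emit:
{"fn": "send_rows", "kwargs": {"commands": [[4,[0,0,-0.05],0],[4,[0,0,0],0],[4,[0,0,0],0],[4,[0,0,0],0]]}}

```text
clock: 22.0
eef_pos: [0.4692, -0.213, 0.0067]
tcp_rot: [0.71, 0.705, 0.0, 0.0]
wrist_force: [-2.7, 0.8, 7.1]
opening: 0.0493
grasp_force: 85.1
```

```bash
python3 - <<'E'
from h import *
tool();im,P=pl("wrist",zmin=.018)
E
```

```text
t 22.0 tcp mm [ 469.2 -213.     6.7] toolY -0.4 F [-2.65  0.83  7.15] open 49.3 grip 85.1 q7 0.65
0.82 [179.7, 52.3, 334.0, 360.1]
wrist y ext -266.1 -124.5
-255 x 454.7 482.1 c 468.4 ztop 21.0
-240 x 449.3 487.1 c 468.2 ztop 22.6
-225 x 446.3 491.3 c 468.8 ztop 23.2
-210 x 445.1 493.1 c 469.1 ztop 23.6
-195 x 441.8 496.6 c 469.2 ztop 23.8
-180 x 440.0 498.6 c 469.3 ztop 24.1
-165 x 440.2 499.4 c 469.8 ztop 24.4
-150 x 440.1 499.4 c 469.7 ztop 24.5
-135 x 441.5 498.0 c 469.8 ztop 24.4
```

Emit:
{"fn": "send_rows", "kwargs": {"commands": [[4,[0,0,0.05],0],[5.4,[0,0,0],0],[5.4,[0,0,0],0],[5.4,[0,0,0],0],[5.4,[0,0,0.5],0],[5.4,[0,0,1],0],[5.6,[0,0,1.5],0],[6.5,[0,0,3],0],[6.5,[0,0,4],0]]}}

```text
clock: 23.0
eef_pos: [0.468, -0.2127, 0.1073]
tcp_rot: [0.71, 0.705, -0.001, -0.001]
wrist_force: [0.7, -1.2, 1.1]
opening: 0.0653
grasp_force: 0.0
```

Emit:
{"fn": "send_rows", "kwargs": {"commands": [[6.5,[0,3,3],0],[6.5,[-1,4.5,0],0],[6.5,[-1,4.5,0],0],[6.5,[-1,4.5,0],0],[6.5,[-1,4.5,0],0],[6.5,[0,0,0],0],[6.5,[0,0,0],0],[6.5,[0,0,0],0]]}}

```text
clock: 23.8
eef_pos: [0.4295, -0.004, 0.1372]
tcp_rot: [0.71, 0.704, 0.0, 0.0]
wrist_force: [-0.0, -0.4, 0.2]
opening: 0.0649
grasp_force: 0.0
```

```bash
python3 - <<'E'
from h import *
tool();find("top","kit_tray",.004,1);find("top","canvas_pliers",.017,1);im,P=find("top","case_a",.012,4)
for n in("top","side"): pl(n,zmin=.015)
find("top","wedge_long",.01,2);find("side","case_a",.02,4)
cv2.imwrite("pics/t9.png",cv2.resize(im[160:260,240:420],None,fx=4.4,fy=4.4,interpolation=cv2.INTER_CUBIC)[...,::-1])
E
```

```text
t 23.8 tcp mm [429.5  -4.  137.2] toolY -0.5 F [-0.04 -0.36  0.2 ] open 64.9 grip 0.0 q7 0.01
top kit_tray 0.81 [ 525. -238.] [278.9 210.7] 89.4 z [0.0063 0.0164 0.0218]
top canvas_pliers 0.83 [ 471.5 -234.9] [222.3  58.5] 89.6 z [0.0181 0.0228 0.028 ]
top case_a 0.96 [ 569.3 -214.6] [101.2  59.3] 89.5 z [0.0204 0.0246 0.0289]
top case_a 0.95 [647.1 122.7] [100.8  60.6] 87.2 z [0.0149 0.0188 0.0233]
top case_a 0.79 [345.8 328.7] [101.9  60.2] 20.2 z [0.0147 0.0187 0.023 ]
0.7 [313.4, 217.1, 391.8, 237.1]
top y ext -344.8 4.1
-345 x 460.8 477.3 c 469.1 ztop 24.9
-330 x 458.1 483.1 c 470.6 ztop 25.5
-315 x 458.3 477.6 c 468.0 ztop 22.6
-300 x 458.4 477.8 c 468.1 ztop 24.4
-285 x 461.3 477.8 c 469.6 ztop 25.4
-270 x 458.6 480.8 c 469.7 ztop 28.7
-255 x 458.8 480.8 c 469.8 ztop 23.5
-240 x 453.3 489.5 c 471.4 ztop 25.1
-225 x 447.9 492.3 c 470.1 ztop 23.4
-210 x 448.0 495.1 c 471.6 ztop 28.8
-195 x 445.4 498.1 c 471.8 ztop 29.0
-180 x 442.7 498.2 c 470.4 ztop 28.2
-165 x 442.9 501.3 c 472.1 ztop 28.0
-150 x 442.9 498.3 c 470.6 ztop 26.7
-135 x 443.0 498.7 c 470.9 ztop 25.3
0.84 [258.8, 144.5, 282.7, 175.1]
side y ext -341.8 -121.3
-330 x 453.8 480.8 c 467.3 ztop 22.8
-270 x 461.1 480.5 c 470.8 ztop 21.8
-225 x 448.3 485.9 c 467.1 ztop 23.4
-210 x 452.6 492.9 c 472.8 ztop 24.0
-195 x 450.7 490.5 c 470.6 ztop 24.8
-180 x 442.9 497.2 c 470.1 ztop 24.9
-165 x 450.0 494.9 c 472.4 ztop 25.7
-150 x 442.3 495.5 c 468.9 ztop 23.9
-135 x 443.6 499.1 c 471.3 ztop 24.2
top wedge_long 0.72 [ 568.7 -313.6] [24.1 59.4] 88.1 z [0.0117 0.0156 0.0194]
top wedge_long 0.38 [ 525.4 -235.5] [273.8 210.7] 89.6 z [0.0122 0.017  0.022 ]
side case_a 0.75 [ 570.9 -210.4] [101.1  57.2] 89.6 z [0.0216 0.024  0.0258]
```

View pics/t9.png

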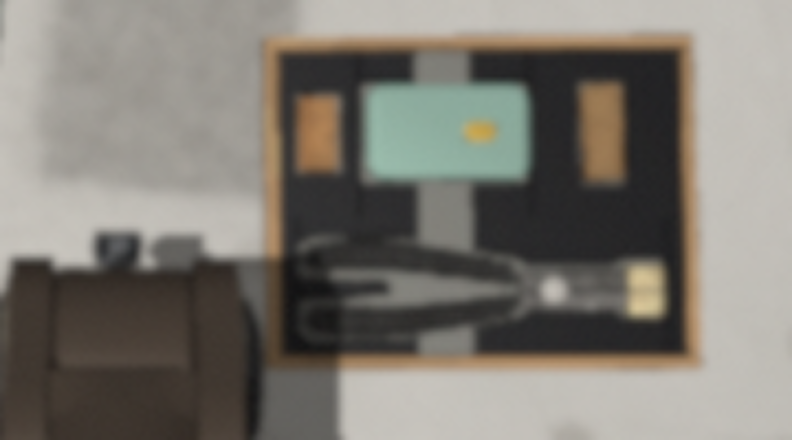

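The pliers (480,290) and the full case (447,132) lie flat in their cut-outs, with the wedges in place at (318,132) and (602,132). Pliers and case match their pocket points to about 1.5 mm, and lid and handle heights are about 24–25 mm. I'm handing in.

```bash
python3 -c "
from cell import r
print(r.finish_job())"
```

```text
the job is handed in; nothing more can be done
None
```

The pliers and the full case (about 3.5 N by wrist force) lie flat in their pockets, the empty case was left untouched on the desk, and the job was handed in at about 24 s; no verdict was returned.

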